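Read the yellow blank's label under the rack strip

TASK

Pick up the orange hand-held label reader and read the label of the yellow-painted turning blank: bring the reader's window in under the rack's overhanging front strip until it faces the label squarely and level, about 30 mm from it and centred on it, and hold it steady there for two seconds, without bumping the rack or the wood and without putting it into either of the other bays. Then lay the reader down the same way up, flat inside the grey tray, let go of it only when it is down, and leave the things standing around where they are.

Things in the scene. Friction and masses are not known exactly. Their poses are not given: they have to be found in the camera images.
- reader_center (a point): centre (18 mm above the underside) of the label reader's ribbed grip, within 6 mm of its centre of mass. It lies on the bench, 0.22 kg: orange handle 36 mm wide, 36 high, from 75 mm behind this point to 30 ahead; then a black snout 30 wide, 26 high, to 105 ahead. Grasp across the ribs. x towards the window, y left, z up out of its upper side. It reads by itself, no trigger.
- reader_window (a point): centre of the window in the end face of the snout, 105 mm ahead (+x) of reader_center and at the same height; same axes; it looks along +x.
- label_yellow (a point): TARGET: centre of the paper label, 44 mm wide and 34 high, on the robot-side end of the yellow blank: a fixed mid-brown wood block, 60 x 60 x 170 mm, lying in a rack bay (which bay varies), both ends dipped in yellow paint for 50 mm, seen from above too. x into the wood, away from the robot, square to the label; y left; z up. About 90 mm above the bench.
- label_blue (a point): not to be read: centre of the paper label, 44 mm wide and 34 high, on the robot-side end of the blue blank: a fixed dark wood block, 60 x 60 x 170 mm, lying in a rack bay (which bay varies), both ends dipped in blue paint for 50 mm, seen from above too. x into the wood, away from the robot, square to the label; y left; z up. About 90 mm above the bench.
- label_red (a point): not to be read: centre of the paper label, 44 mm wide and 34 high, on the robot-side end of the red blank: a fixed pale wood block, 60 x 60 x 170 mm, lying in a rack bay (which bay varies), both ends dipped in red paint for 50 mm, seen from above too. x into the wood, away from the robot, square to the label; y left; z up. About 90 mm above the bench.
- rack_lip (a point): middle of the lower front edge of the dark steel strip that overhangs the fronts of all the rack's bays: underside 125 mm above the bench, 60 mm deep (x), 12 thick, 312 long (y). x into the rack, away from the robot, square to it like the labels; y left; z up. The labels lie 57 to 73 mm behind this edge.
- rack: fixed plywood rack, 252 mm deep, 312 wide, 137 high; origin at the middle of its underside, 120 mm behind its front; same axes as rack_lip. Three bays side by side at y = -100, 0, 100 mm, 88 mm wide inside, between 12 mm dividers that come forward to the front; bay floors 60 mm above the bench on a solid plinth flush with the front. Behind the strip the bays are open above.
- tray: shallow grey tray with a black floor, fixed to the bench. Outside 250 mm (its x) by 130 mm (its y), inside 240 by 120 mm, floor 4 mm above the bench, rims 5 mm thick and 14 mm high. Origin: centre of its underside; x along its length, z up. The reader's centre is 22 mm above the origin when it lies in it.
- glue_center (a point): bystander: half-way up a yellow glue bottle, 60 mm across, 170 mm high, loose.
- sander_center (a point): bystander: centre of a cork sanding block, 110 x 66 mm and 35 mm high, loose.
- jar_center (a point): bystander: half-way up an amber jar, 72 mm across, 90 mm high, loose.
Mind the look-alikes: they are no part of the job. There is more than one size of the part that bears reader_center; the job needs the smallest.

How it is judged:
On the way, in this order (a step that is already met when the one before it is completed fails the run):
1. the reader is picked up: its centre more than 60 mm above the bench, held in the fingers (height (world z) of reader_center above 0.06 m and contact force between the fingers and reader above 0.3 N), for 0.1 s.
2. for 1.5 s the yellow label is 12 to 52 mm ahead of the window, within 11 mm of its axis sideways and up-down, square within 0.2 rad, reader under 30 mm/s and 0.25 rad/s, held in the fingers (x of label_yellow in the frame of reader_window between 0.012 and 0.052 m and y of label_yellow in the frame of reader_window between -0.011 and 0.011 m and z of label_yellow in the frame of reader_window between -0.011 and 0.011 m and angle between the x axis of reader_center and the x axis of label_yellow, either way round below 0.2 rad and linear speed of reader below 0.03 m/s and angular speed of reader below 0.25 rad/s and contact force between the fingers and reader above 0.3 N), for 1.5 s.
At the end, for the whole second after the job is handed in: The reader lies flat (within 0.05 rad), upper side up, in the tray: its centre within 45 mm (along) and 50 mm (across) of the tray's middle and 15 to 27 mm above the tray's underside, at rest and released (x of reader_center in the frame of tray between -0.045 and 0.045 m and y of reader_center in the frame of tray between -0.05 and 0.05 m and z of reader_center in the frame of tray between 0.015 and 0.027 m and angle between reader_center's own z axis and vertical below 0.05 rad and linear speed of reader below 0.02 m/s and contact force between the fingers and reader below 0.05 N); the robot touches nothing.
It fails at once if the reader presses on the rack or a blank with more than 4 N (contact force between reader and rack above 4 N or contact force between reader and blank_yellow above 4 N or contact force between reader and blank_blue above 4 N or contact force between reader and blank_red above 4 N).
It fails at once if the fingers push on the rack with more than 4 N (contact force between the fingers and rack above 4 N).
It fails at once if the window is brought in front of the blue or red label (label within 50 mm ahead and 20 mm sideways, 17 mm up-down of its axis) ((x of label_blue in the frame of reader_window between 0 and 0.05 m and y of label_blue in the frame of reader_window between -0.02 and 0.02 m and z of label_blue in the frame of reader_window between -0.017 and 0.017 m) or (x of label_red in the frame of reader_window between 0 and 0.05 m and y of label_red in the frame of reader_window between -0.02 and 0.02 m and z of label_red in the frame of reader_window between -0.017 and 0.017 m)).
It fails at once if the reader is let go with its centre more than 70 mm above the bench (height (world z) of reader_center above 0.07 m and contact force between the fingers and reader below 0.02 N).
It fails at once if a bystander (glue bottle, sanding block, jar) is moved more than 20 mm (distance of any of glue_center, sander_center, jar_center from where it was at the start of the episode above 0.02 m).
It also fails if it takes over 59 s, if anything falls off the work surface, if the arm or the gripper's body presses on something with over 40 N, if the wrist force passes 120 N, or if a joint passes its speed limit or range.

ROBOT

A 6-joint arm with a two-finger parallel gripper is mounted at the origin on the work surface. World frame = base frame: x ahead of the robot, y to its left, z up, the work surface at z = 0. Lengths are in m, angles in rad, forces in N, time in s.
With the tool pointing down it reaches from about 0.35 to 0.775 m from the base axis. Payload 7.3 kg.
Tool frame: the origin (TCP) lies at the very end of the fingers, on their centre line; the grasp point (between the pads) lies 19 mm behind it (robot.pinch_z is the distance from the TCP to the grasp point, in m); z points along the fingers, y is the line along which they close (so a half turn about z gives the same grasp; the last joint's range is limited). The gripper opens to 92 mm and grips with 3 to 60 N. Pads are 19 mm wide; open, the fingers measure 130 mm over their backs; the gripper's body (75 mm by 190 mm) begins 47 mm behind the grasp point.
Start: joints at [-1.378, 0.342, 1.524, -0, 1.275, -0.146], TCP at [0.175, -0.495, 0.227] pointing down, gripper open.
Joint ranges: [-2.53, 2.53], [-0.77, 2.02], [0.04, 2.7], [-1, 4.14], [0.28, 2.66], [-3.11, 3.11]. Speed limits (rad/s): [2.57, 2.57, 3.14, 3.14, 3.14, 3.14].

INTERFACE

Orientations are given as [roll, pitch, yaw] about the fixed x, y, z axes, in that order (R = Rz(yaw) Ry(pitch) Rx(roll)).
In Python, from cell import robot gives the robot as it stands.
- The arm moves only by the tool move_arm, never from a script. Its argument "motion" is a list of rows, each a list of 6 numbers: the shift along the tool's x, y, z in units of 0.1 m (1.0 is 0.1 m), then the turn, a rotation vector about the tool's x, y, z in units of pi rad (1.0 is pi rad). In form: [[dx, dy, dz, rx, ry, rz], ...]. A call has 1 to 12 rows; each row is the pose to reach, as a shift and turn from the pose commanded when the call began, along the tool's axes at that moment, turning the shorter way round; what a row does not reach only later rows make up. A row lasts 1/8 s, in which the tool goes at most 62.5 mm and 10.7 degrees, less where a joint would pass 70% of its speed; a pose out of reach is approached as far as the arm can. A call with a number of a shift or a turn outside -1 to 1 is refused whole. A call with a gripper value outside its range is refused whole. "fingers" is the opening, from -1 (shut) to 1 (fully open), set as the call begins (left out, the last holds). The fingers move at their own pace and stop on an object; "newtons" is the grip in N (left out, the last holds). Time passes only in rows, so rows that repeat a pose let the fingers close. It gives the time, the measured TCP pose, the force, the opening and the grip force at its end, in the units of the state.
- robot.observe(): the state, without advancing time (a new reading comes with each control period).
- robot.read_camera(name): name is "side" or "top" or "wrist"; returns a dict with "image" (384x512x3 uint8, red, green, blue), "range_z" (384x512 float32, m along the optical axis (not along the pixel's ray), 0 where there is no reading), "vfov" (degrees; the focal length in pixels is half the picture's height over the tangent of half this angle, whatever the lens; pixels are square), "cx", "cy" (the principal point, pixels), "k1" (the pictures are not rectified: a ray, as slopes to the right and down, at radius r is drawn at 1 + k1 r^2 times it, then the intrinsics apply), "extrinsics" (4x4, takes a point from camera to world coordinates); the wrist camera has in their place "hand_eye" (4x4, takes a point from camera to tool coordinates, whose origin is the TCP and whose axes are the flange's). Camera axes: x right, y up, looking along -z (the intrinsics and any distortion apply to the point x, -y, -z); pixel columns grow to the right and rows downward; lengths in m; the calibration is good to about 2 mm. A picture is of the moment at which its call begins: read the wrist's pose just before it.
- robot.hand_in(): hands the job in; it is judged then, once.
The state is a dict: "time": time; "qpos": joint angles; "qvel": joint speeds; "joint_efforts": joint torques, N m; "tool_pos": TCP position; "tool_rot": TCP orientation; "contact_force": force on the tool from outside, world axes, zero at the start; "torque": the same for the moment, N m; "opening": finger opening in m; "grip_force": force on a finger pad.
Only numpy, scipy, OpenCV 4.12 (cv2) and the standard library are available. Lean on these libraries where they do the work, as an engineer would, in place of code of your own. Each camera call takes 0.05 s, during which the arm holds its last target. There are 200 camera calls.

## Working session

There is one attempt and no reset: what is moved stays moved. The work goes in short steps, Python scripts to look and compute and a tool call to move; the robot and the scene stay as the last step left them, time stands still between calls to the robot, and variables do not carry over. Pictures are saved under pics/ and viewed, at most 10 in all, crops included, and the job is handed in when it is done.

Besides the shell and the picture viewer there is one more tool, called after "Request:" as name([rows], argument=value, ...), one row to a line, values as JSON. move_arm: Moves the arm, as the interface text tells. Shifts and turns lie within -1 to 1; 1 stands for 0.1 m of shift or pi rad of turn. Its arguments: {"type":"object","properties":{"motion":{"type":"array"},"fingers":{"type":"number"},"newtons":{"type":"number"}},"required":["motion"]}

```bash
mkdir -p pics; ls
cat > h.py <<'E'
import numpy as np, cv2
from cell import robot
from scipy.spatial.transform import Rotation as R
def toolT():
    s=robot.observe(); T=np.eye(4); T[:3,:3]=R.from_euler('xyz',s['tool_rot']).as_matrix(); T[:3,3]=s['tool_pos']; return T
def cam(name):
    T=toolT(); c=robot.read_camera(name); c['T']=T@c['hand_eye'] if name=='wrist' else np.array(c['extrinsics']); return c
def cloud(c):
    h,w=c['range_z'].shape; f=h/2/np.tan(np.radians(c['vfov'])/2)
    u,v=np.meshgrid(np.arange(w),np.arange(h))
    p=np.stack([u,v],-1).reshape(-1,1,2).astype(float)
    K=np.array([[f,0,c['cx']],[0,f,c['cy']],[0,0,1]])
    s=cv2.undistortPoints(p,K,np.array([c['k1'],0,0,0,0.])).reshape(h,w,2)
    z=c['range_z']; P=np.stack([s[...,0]*z,-s[...,1]*z,-z],-1)
    W=P@c['T'][:3,:3].T+c['T'][:3,3]; W[z==0]=np.nan; return W
def save(c,n,s=1): cv2.imwrite('pics/'+n,cv2.resize(c['image'][...,::-1],None,fx=s,fy=s))
E
python3 - <<'E'
from h import *
for n in('top','side','wrist'):
    c=cam(n); save(c,n+'0.png',1.5); np.savez(n+'0.npz',im=c['image'],W=cloud(c)); print(n,c['vfov'],c['k1'],c['T'].round(3).tolist())
E
```

```text
pics
top 54.21188482598679 0.024946484935646055 [[0.02, 0.997, -0.079, 0.41], [-1.0, 0.018, -0.022, -0.042], [-0.02, 0.08, 0.997, 1.136], [0.0, 0.0, 0.0, 1.0]]
side 47.02622319233608 -0.1326922866355158 [[0.987, 0.12, -0.109, 0.344], [-0.161, 0.661, -0.733, -1.022], [-0.016, 0.741, 0.672, 1.026], [0.0, 0.0, 0.0, 1.0]]
wrist 60.572449609855674 -0.04375004015907273 [[0.332, 0.897, 0.29, 0.254], [-0.943, 0.316, 0.101, -0.469], [-0.001, -0.308, 0.952, 0.385], [0.0, 0.0, 0.0, 1.0]]
```

View pics/top0.png

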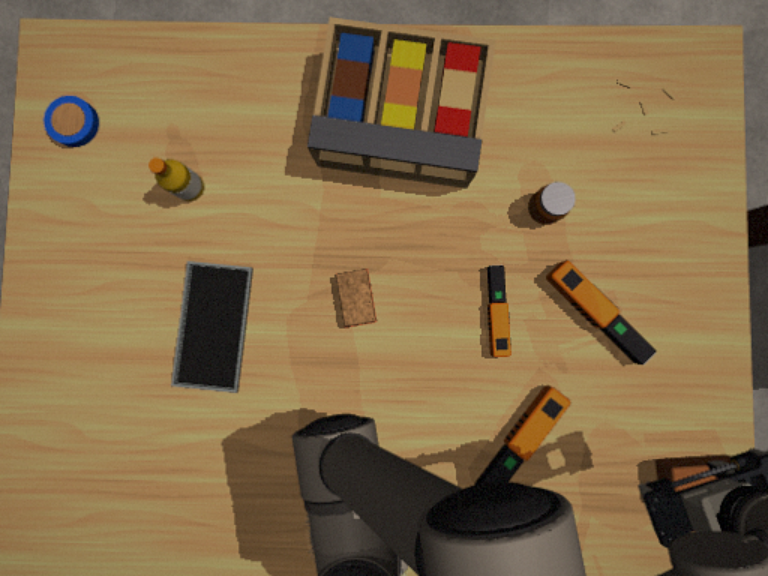

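View pics/side0.png

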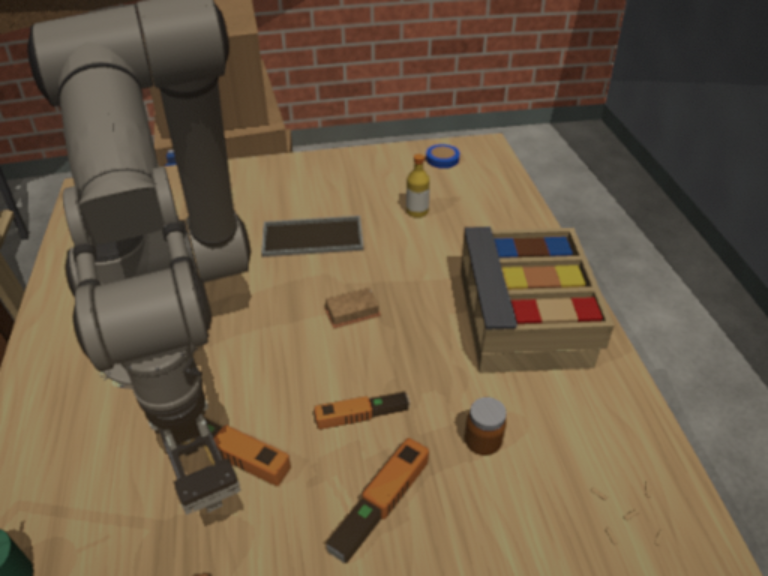

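The top view shows the smallest reader at (500,310), pointing up the picture, and larger ones at (600,310) and (520,430). The tray is at (212,327), and the rack has blue, yellow and red from left to right, so yellow is in the middle bay. The cork block (355,297), jar (553,203) and glue bottle (178,180) stand around. The side view agrees.

```bash
cat > m.py <<'E'
from h import *
def rect(P):
    r=cv2.minAreaRect((P[:,:2]*1000).astype(np.float32)); b=cv2.boxPoints(r); 
    return np.round(r[0],1),np.round(r[1],1),round(r[2],2),b.round(0).tolist()
def blob(m,seed):
    m=cv2.morphologyEx(m.astype(np.uint8),cv2.MORPH_OPEN,np.ones((2,2)))
    n,l=cv2.connectedComponents(m); y,x=seed
    w=l[y-3:y+4,x-3:x+4]; k=np.bincount(w[w>0]).argmax(); return l==k
E
python3 - <<'E'
from m import *
for n,seeds in (('top',dict(reader=(212,333),tray=(218,142),cork=(198,236),strip=(92,262),jar=(134,370),glue=(120,118),yel=(78,268))),('side',dict(reader=(273,235),tray=(157,208),strip=(185,325),cork=(204,236)))):
    d=np.load(n+'0.npz'); im,W=d['im'],d['W']; z=W[...,2]
    print(n,'bench z',np.nanmedian(z[230:250,250:300]) if n=='top' else '')
    for k,s in seeds.items():
        if k=='tray':
            hsv=cv2.cvtColor(im,cv2.COLOR_RGB2HSV); m=(hsv[...,1]<90)
        elif k=='yel': hsv=cv2.cvtColor(im,cv2.COLOR_RGB2HSV); m=(abs(hsv[...,0].astype(int)-27)<5)&(hsv[...,1]>180)
        elif k=='strip': hsv=cv2.cvtColor(im,cv2.COLOR_RGB2HSV); m=(hsv[...,1]<90)&(abs(z-.137)<.012)
        else: m=(z>.014)
        try: b=blob(m,s)
        except Exception as e: print(k,'fail',z[s]); continue
        b&=np.isfinite(z); P=W[b]; print(k,len(P),'z',np.percentile(P[:,2],[5,50,95]).round(3),rect(P))
E
```

```text
top bench z -3.9594581754620606e-05
reader 745 z [0.    0.034 0.039] (array([ 427.8, -258.1]), array([180. ,  45.6]), 3.25, [[337.0, -240.0], [339.0, -286.0], [519.0, -276.0], [516.0, -230.0]])
tray 3572 z [0.001 0.005 0.014] (array([385.6, 313. ]), array([132.8, 253.2]), 84.97, [[254.0, 258.0], [506.0, 236.0], [517.0, 368.0], [265.0, 390.0]])
cork 749 z [0.008 0.034 0.038] (array([448.3,  24.7]), array([104.7,  61.5]), 10.71, [[391.0, 45.0], [403.0, -15.0], [505.0, 4.0], [494.0, 65.0]])
strip 2457 z [0.133 0.137 0.14 ] (array([726.9, -56.2]), array([ 97.5, 335.4]), 0.45, [[677.0, 111.0], [679.0, -224.0], [777.0, -224.0], [774.0, 112.0]])
jar 623 z [0.003 0.088 0.093] (array([ 639., -366.]), array([ 63.8, 100.9]), 10.96, [[598.0, -323.0], [617.0, -422.0], [680.0, -410.0], [661.0, -310.0]])
glue 660 z [0.014 0.108 0.17 ] (array([661.6, 384.8]), array([48.8, 91. ]), 18.07, [[624.0, 421.0], [653.0, 334.0], [699.0, 349.0], [671.0, 436.0]])
yel 325 z [0.106 0.121 0.124] (array([789.9, -54.7]), array([60. , 70.4]), 80.92, [[750.0, -79.0], [820.0, -90.0], [829.0, -31.0], [760.0, -20.0]])
side bench z 
reader 837 z [0.011 0.033 0.04 ] (array([ 436.6, -257.3]), array([189.6,  41.3]), 8.43, [[340.0, -251.0], [346.0, -292.0], [533.0, -264.0], [527.0, -223.0]])
tray fail 0.006384894998453294
strip 1335 z [0.127 0.137 0.141] (array([750.4,  39.2]), array([491.6,  83.6]), 77.94, [[658.0, -192.0], [740.0, -210.0], [843.0, 271.0], [761.0, 288.0]])
cork 548 z [0.01  0.033 0.038] (array([454.9,  35.5]), array([121.8,  87.1]), 14.19, [[385.0, 63.0], [406.0, -22.0], [525.0, 8.0], [503.0, 93.0]])
```

```bash
cat > go.py <<'E'
from h import *
def go(p,yaw,rot=None):
    """p: target TCP, yaw: tool pointing down with its x axis at world yaw; prints shift(0.1 m) and turn(pi)"""
    T=toolT(); x=np.array([np.cos(yaw),np.sin(yaw),0]); z=np.array([0,0,-1.]); G=np.stack([x,np.cross(z,x),z],1)
    d=T[:3,:3].T@(np.array(p)-T[:3,3])/.1; r=R.from_matrix(T[:3,:3].T@G).as_rotvec()/np.pi
    d2=G.T@(np.array(p)-T[:3,3])/.1
    print('shift',d.round(3),'turn',r.round(4),'shift in turned axes',d2.round(3))
E
python3 - <<'E'
from go import *
print({k:np.round(v,3) for k,v in robot.observe().items()}); T=toolT(); print(T.round(3)); c=robot.read_camera('wrist')['hand_eye']; print(np.round(c,3))
for yaw in (0.08,0.08+np.pi): go([.40,-.26,.25],yaw)
d=np.load('top0.npz'); im,W=d['im'],d['W']
# plane z=.137 strip edge fit and reader axis by PCA on top points
z=W[...,2]
s=np.zeros(z.shape,bool); s[160:250,315:350]=1
P=W[s&(abs(z-.034)<.006)]; c0=P.mean(0); e=np.linalg.svd(P[:,:2]-c0[:2])[2][0]; print('reader',c0,np.arctan2(e[1],e[0]))
s[:]=0; s[60:130,195:325]=1; hsv=cv2.cvtColor(im,cv2.COLOR_RGB2HSV)
m=s&(abs(z-.137)<.006)&(hsv[...,1]<80); Q=W[m]
print(len(Q)); 
bins=np.arange(-.21,.12,.015); E=[]
for a in bins:
    q=Q[abs(Q[:,1]-a)<.0075]
    if len(q)>30: E.append((a,np.percentile(q[:,0],3),np.percentile(q[:,0],97)))
E=np.array(E); print(E.round(3)); print(np.polyfit(E[2:-2,0],E[2:-2,1],1),np.polyfit(E[2:-2,0],E[2:-2,2],1))
E
```

```text
{'time': np.float64(0.15), 'qpos': array([-1.378,  0.343,  1.525, -0.   ,  1.275, -0.146]), 'qvel': array([-0.001, -0.   , -0.002, -0.001,  0.   ,  0.001]), 'joint_efforts': array([ 1.0000e-03, -4.3147e+01, -2.4435e+01,  7.2000e-02,  5.4000e-02,
       -0.0000e+00]), 'tool_pos': array([ 0.174, -0.495,  0.226]), 'tool_rot': array([-3.14 , -0.   ,  0.339]), 'contact_force': array([-0.939,  0.279,  0.739]), 'torque': array([ 0.043, -0.012,  0.01 ]), 'grip_force': np.float64(0.0), 'opening': np.float64(0.092)}
[[ 0.943  0.332 -0.     0.174]
 [ 0.332 -0.943  0.001 -0.495]
 [ 0.    -0.001 -1.     0.226]
 [ 0.     0.     0.     1.   ]]
[[-0.     0.951  0.308  0.084]
 [ 1.     0.    -0.     0.002]
 [-0.     0.308 -0.951 -0.159]
 [ 0.     0.     0.     1.   ]]
shift [ 2.908 -1.466 -0.235] turn [-0.0003  0.      0.0824] shift in turned axes [ 2.436 -2.161 -0.237]
shift [ 2.908 -1.466 -0.235] turn [-0.000e+00 -4.000e-04 -9.176e-01] shift in turned axes [-2.436  2.161 -0.237]
reader [ 0.42415017 -0.2530287   0.0339276 ] -3.084751721475984
2459
[[-0.195  0.682  0.736]
 [-0.18   0.681  0.738]
 [-0.165  0.684  0.741]
 [-0.15   0.686  0.743]
 [-0.135  0.688  0.744]
 [-0.12   0.69   0.746]
 [-0.105  0.693  0.748]
 [-0.09   0.694  0.751]
 [-0.075  0.696  0.752]
 [-0.06   0.699  0.753]
 [-0.045  0.701  0.755]
 [-0.03   0.701  0.758]
 [-0.015  0.704  0.759]
 [-0.     0.706  0.761]
 [ 0.015  0.709  0.764]
 [ 0.03   0.71   0.766]
 [ 0.045  0.711  0.769]
 [ 0.06   0.714  0.77 ]
 [ 0.075  0.716  0.771]
 [ 0.09   0.718  0.773]
 [ 0.105  0.72   0.777]]
[0.13219852 0.70599449] [0.12948234 0.76174207]
```

Request:
move_arm([
  [0.5,-0.25,0,0,0,0],
  [1,-0.5,0,0,0,0],
], fingers=1)

```text
time: 0.45
tool_pos: [0.2527, -0.4139, 0.2264]
tool_rot: [-3.141, -0.0, 0.337]
contact_force: [0.9, -1.5, 1.1]
opening: 0.0919
grip_force: 0.0
```

Request:
move_arm([
  [0.5,-0.25,0,0,0,0],
  [1,-0.5,0,0,0,0],
])

```text
time: 0.7
tool_pos: [0.3309, -0.333, 0.2267]
tool_rot: [3.141, -0.0, 0.338]
contact_force: [0.4, -0.4, 0.7]
opening: 0.0921
grip_force: 0.0
```

Request:
move_arm([
  [0.45,-0.23,0,0,0,0.04],
  [0.9,-0.47,0,0,0,0.089],
  [0.9,-0.47,0,0,0,0.089],
  [0.9,-0.47,0,0,0,0.089],
  [0.9,-0.47,0,0,0,0.089],
])

```text
time: 1.32
tool_pos: [0.3984, -0.2611, 0.2267]
tool_rot: [3.141, 0.0, 0.059]
contact_force: [-0.7, -1.5, 0.8]
opening: 0.0916
grip_force: 0.0
```

Run:
```python
from m import *
from go import *
print(toolT().round(3)); c=cam('wrist'); save(c,'w1.png',1.5); W=cloud(c); np.savez('w1.npz',im=c['image'],W=W); im=c['image']; z=W[...,2]
near=(abs(W[...,0]-.43)<.13)&(abs(W[...,1]+.257)<.04)
P=W[near&(abs(z-.033)<.008)]; print(len(P),rect(P))
hsv=cv2.cvtColor(im,cv2.COLOR_RGB2HSV)
o=near&(z>.028)&(hsv[...,1]>150)&(hsv[...,0]<20)&(hsv[...,2]>100); Q=W[o]; print('orange',len(Q),rect(Q),np.median(Q[:,2]))
k=near&(z>.022)&(hsv[...,2]<80); print('black',k.sum(),rect(W[k]))
```

```text
[[ 0.998  0.058 -0.     0.398]
 [ 0.058 -0.998 -0.    -0.261]
 [-0.     0.    -1.     0.227]
 [ 0.     0.     0.     1.   ]]
5152 (array([ 431.6, -254.9]), array([178. ,  36.5]), 3.63, [[342.0, -242.0], [344.0, -279.0], [522.0, -268.0], [519.0, -231.0]])
orange 2625 (array([ 394.6, -261. ]), array([103.2,  42. ]), 3.65, [[342.0, -243.0], [344.0, -285.0], [447.0, -279.0], [445.0, -237.0]]) 0.036493187075650135
black 19838 (array([ 436.8, -259.3]), array([ 79.4, 162.3]), 78.2, [[349.0, -282.0], [508.0, -315.0], [524.0, -237.0], [365.0, -204.0]])
```

View pics/w1.png

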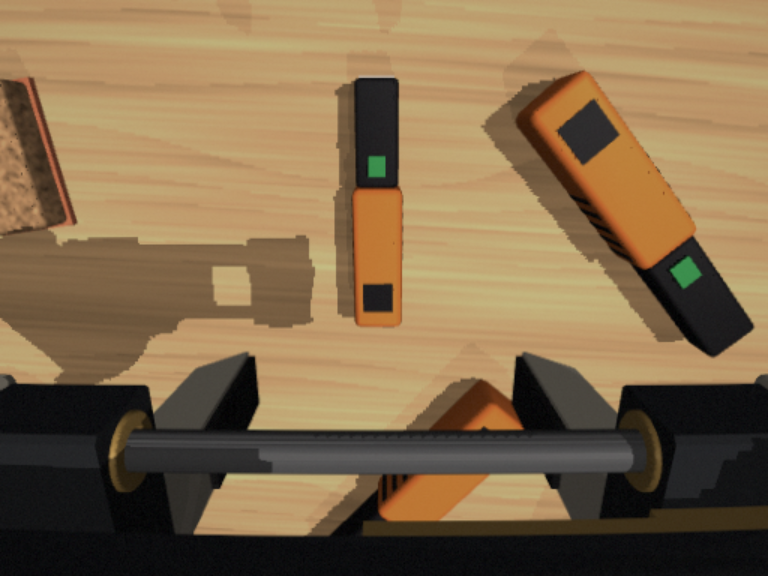

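The small reader is at (377,200), lined up with the fingers. The bigger ones are at (620,210) and (450,460), clear of the descent.

Request:
move_arm([
  [0.1,-0.02,0.5,0,0,0],
  [0.2,-0.04,1,0,0,0],
])

```text
time: 1.62
tool_pos: [0.4189, -0.2563, 0.1261]
tool_rot: [3.14, -0.002, 0.058]
contact_force: [-0.1, 0.9, -0.8]
opening: 0.0921
grip_force: 0.0
```

Request:
move_arm([
  [0,0,0.4,0,0,0],
  [0,0,0.8,0,0,0],
  [0,0,1,0,0,0],
])

```text
time: 2.0
tool_pos: [0.4174, -0.2552, 0.0247]
tool_rot: [-3.14, 0.002, 0.058]
contact_force: [-0.6, 0.5, 0.2]
opening: 0.0916
grip_force: 0.0
```

Request:
move_arm([
  [0,0,0.12,0,0,0],
  [0,0,0.22,0,0,0],
  [0,0,0.22,0,0,0],
  [0,0,0.22,0,0,0],
])

```text
time: 2.5
tool_pos: [0.4193, -0.2554, 0.0054]
tool_rot: [3.141, -0.001, 0.059]
contact_force: [-0.1, -0.2, 0.5]
opening: 0.0915
grip_force: 0.0
```

Request:
move_arm([
  [0,0,0,0,0,0],
  [0,0,0,0,0,0],
  [0,0,0,0,0,0],
  [0,0,0,0,0,0],
  [0,0,0,0,0,0],
  [0,0,0,0,0,0],
  [0,0,0,0,0,0],
  [0,0,0,0,0,0],
], fingers=-1, newtons=30)

```text
time: 3.5
tool_pos: [0.4189, -0.2549, 0.0047]
tool_rot: [-3.142, 0.0, 0.059]
contact_force: [1.4, 0.9, -0.2]
opening: 0.0359
grip_force: 30.0
```

Request:
move_arm([
  [0,0,-0.3,0,0,0],
  [0,0,-0.7,0,0,0],
  [0,0,-1,0,0,0],
])

```text
time: 3.88
tool_pos: [0.4189, -0.255, 0.1059]
tool_rot: [3.141, -0.0, 0.059]
contact_force: [0.7, -0.7, -1.6]
opening: 0.0362
grip_force: 30.0
```

Run:
```python
from m import *
a=-.131; X=np.array([np.cos(a),np.sin(a)]);Y=np.array([-np.sin(a),np.cos(a)])
for n in('top','side'):
    d=np.load(n+'0.npz'); im,W=d['im'],d['W']; hsv=cv2.cvtColor(im,cv2.COLOR_RGB2HSV).astype(int); z=W[...,2]
    reg=(W[...,0]>.6)&(abs(W[...,1]+.055)<.2)
    L=reg&(z>.131)&(hsv[...,1]<80); P=W[L][:,:2]; u=P@X; v=P@Y
    print(n,'strip u',np.percentile(u,[1,2,5,95,98,99]).round(4),'v',np.percentile(v,[.3,1,99,99.7]).round(4))
    for nm,lo,hi in(('yel',24,32),('blue',100,125),('red',-1,6)):
        h=hsv[...,0]; m=reg&(h>=lo)&(h<=hi)&(hsv[...,1]>150)&(abs(z-.12)<.008); 
        if nm=='red': m|=reg&(h>174)&(hsv[...,1]>150)&(abs(z-.12)<.008)
        P=W[m]; u=P[:,:2]@X; v=P[:,:2]@Y; print(nm,m.sum(),'u',np.percentile(u,[1,99]).round(4),'v',np.percentile(v,[1,5,95,99]).round(4),np.median(P[:,2]).round(4))
```

```text
top strip u [0.6986 0.6991 0.7006 0.7544 0.7563 0.7571] v [-0.1019 -0.1     0.2047  0.2071]
yel 703 u [0.7653 0.9277] v [0.0223 0.0246 0.0796 0.0821] 0.121
blue 674 u [0.7658 0.9262] v [0.1216 0.1237 0.1791 0.1813] 0.1208
red 775 u [0.7655 0.9368] v [-0.077  -0.0746 -0.0198 -0.0174] 0.1209
side strip u [0.6969 0.6979 0.6994 0.7526 0.7542 0.755 ] v [-0.1051 -0.1042  0.2016  0.2057]
yel 346 u [0.7664 0.9262] v [0.0232 0.0251 0.079  0.0834] 0.1208
blue 260 u [0.7656 0.9221] v [0.1205 0.1247 0.1744 0.1781] 0.121
red 493 u [0.7642 0.9354] v [-0.0801 -0.0782 -0.0226 -0.0184] 0.1222
```

Request:
move_arm([
  [0.2,-0.35,0,0,0,0],
  [0.42,-0.77,0,0,0,0],
])

```text
time: 4.12
tool_pos: [0.4566, -0.1754, 0.105]
tool_rot: [3.141, -0.001, 0.057]
contact_force: [0.9, 0.5, -2.6]
opening: 0.0359
grip_force: 30.0
```

Request:
move_arm([
  [0.21,-0.39,0,0,0,0],
  [0.42,-0.77,0,0,0,0],
])

```text
time: 4.38
tool_pos: [0.4938, -0.0949, 0.1044]
tool_rot: [-3.141, 0.001, 0.059]
contact_force: [1.2, -0.1, -3.0]
opening: 0.0356
grip_force: 30.0
```

Request:
move_arm([
  [0.2,-0.4,0,0,0,0.03],
  [0.42,-0.77,0,0,0,0.06],
  [0.42,-0.77,0,0,0,0.06],
  [0.42,-0.77,0,0,0,0.06],
  [0.42,-0.77,0,0,0,0.06],
])

```text
time: 5.0
tool_pos: [0.5305, -0.0179, 0.1045]
tool_rot: [3.141, 0.001, -0.13]
contact_force: [-0.2, 0.3, -1.3]
opening: 0.0359
grip_force: 30.0
```

Run:
```python
from m import *
from go import *
a=-.131; X=np.array([np.cos(a),np.sin(a)]);Y=np.array([-np.sin(a),np.cos(a)])
print(toolT().round(4),robot.observe()['grip_force'])
go([*(.626*X+.0525*Y),.0767],a)
c=cam('wrist'); W=cloud(c); save(c,'w2.png',1.5); T=toolT(); L=(W-T[:3,3])@T[:3,:3]
hsv=cv2.cvtColor(c['image'],cv2.COLOR_RGB2HSV)
o=(abs(L[...,1])<.04)&(L[...,2]>-.06)&(L[...,2]<-.005)&(L[...,0]>-.1)&(L[...,0]<.125)
Q=L[o]; print(len(Q),rect(Q),'zpercent',np.percentile(Q[:,2],[2,20,50,80,98]))
sn=Q[(Q[:,0]>.04)&(Q[:,0]<.1)&(Q[:,2]<-.015)]; print('snout y',np.percentile(sn[:,1],[2,50,98]),np.polyfit(sn[:,0],sn[:,2],1),'xmax',np.percentile(Q[:,0],99.5))
```

```text
[[ 9.915e-01 -1.298e-01 -7.000e-04  5.305e-01]
 [-1.298e-01 -9.915e-01 -2.000e-04 -1.790e-02]
 [-6.000e-04  3.000e-04 -1.000e+00  1.045e-01]
 [ 0.000e+00  0.000e+00  0.000e+00  1.000e+00]] 29.996983408927917
shift [ 0.977 -0.009  0.278] turn [0.0001 0.0002 0.0003] shift in turned axes [ 0.977 -0.01   0.278]
23586 (array([30.9, -3.1]), array([ 68.2, 141.7]), 76.9, [[-46.0, -20.0], [92.0, -52.0], [108.0, 14.0], [-30.0, 46.0]]) zpercent [-0.04637093 -0.03159574 -0.02729764 -0.02618626 -0.01632454]
snout y [-0.01287208  0.0014632   0.01556565] [ 0.01151116 -0.02755394] xmax 0.10151401310381274
```

View pics/w2.png

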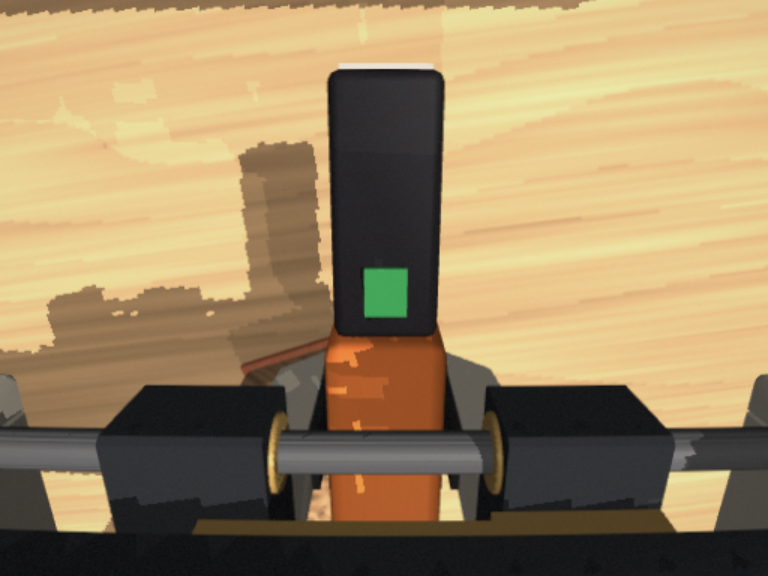

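The reader sits straight in the fingers, with its snout running from (385,70) to (385,335), level and centred. I lower it first, then go straight in.

Request:
move_arm([
  [0,0,0.13,0,0,0],
  [0,0,0.27,0,0,0],
  [0,0,0.27,0,0,0],
  [0.15,0,0.27,0,0,0],
  [0.3,0,0.27,0,0,0],
  [0.45,0,0.27,0,0,0],
  [0.6,0,0.27,0,0,0],
  [0.75,0,0.27,0,0,0],
  [0.88,-0.01,0.27,0,0,0],
  [0.96,-0.01,0.27,0,0,0],
  [0.98,-0.01,0.27,0,0,0],
  [0.98,-0.01,0.27,0,0,0],
])

```text
time: 6.55
tool_pos: [0.628, -0.0285, 0.0776]
tool_rot: [3.141, 0.0, -0.129]
contact_force: [0.8, -0.1, -3.4]
opening: 0.0362
grip_force: 30.0
```

Run:
```python
from go import *
a=-.131; X=np.array([np.cos(a),np.sin(a)]);Y=np.array([-np.sin(a),np.cos(a)])
T=toolT(); p=T[:2,3]; print('u,v,z',p@X,p@Y,T[2,3],T[:3,0],robot.observe()['contact_force'])
c=cam('side'); save(dict(image=c['image'][100:260,240:420]),'s2.png',4)
```

```text
u,v,z 0.6263606876759445 0.05373259569218268 0.07758023666884463 [ 9.91651695e-01 -1.28944474e-01 -4.89336199e-04] [ 0.79467468 -0.0547525  -3.41408692]
```

View pics/s2.png

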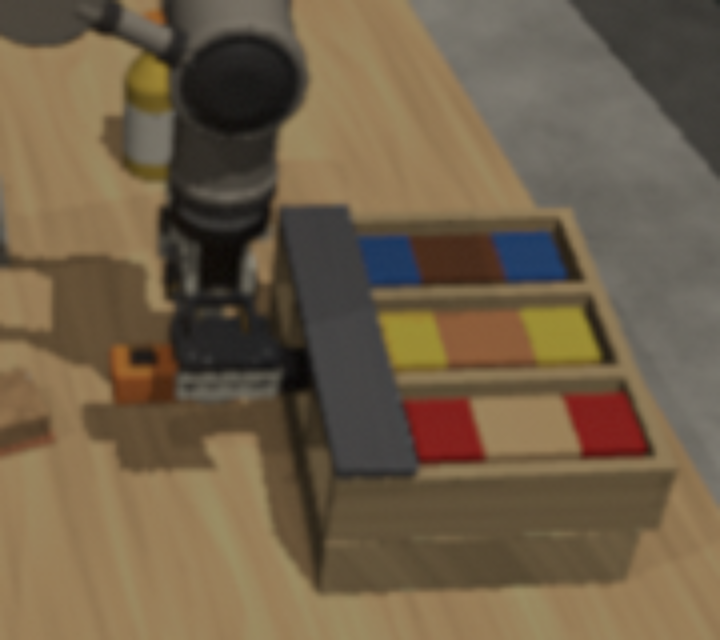

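The side view shows the snout going under the strip at (300,370), in line with the middle (yellow) bay, with no contact. I hold there.

Request:
move_arm([
  [0,0,0,0,0,0],
  [0,0,0,0,0,0],
  [0,0,0,0,0,0],
  [0,0,0,0,0,0],
  [0,0,0,0,0,0],
  [0,0,0,0,0,0],
  [0,0,0,0,0,0],
  [0,0,0,0,0,0],
  [0,0,0,0,0,0],
  [0,0,0,0,0,0],
  [0,0,0,0,0,0],
  [0,0,0,0,0,0],
])

```text
time: 8.1
tool_pos: [0.6283, -0.0286, 0.0777]
tool_rot: [3.141, -0.0, -0.129]
contact_force: [0.3, 0.5, -2.5]
opening: 0.0357
grip_force: 30.0
```

Request:
move_arm([
  [0,0,0,0,0,0],
  [0,0,0,0,0,0],
  [0,0,0,0,0,0],
  [0,0,0,0,0,0],
  [0,0,0,0,0,0],
  [0,0,0,0,0,0],
  [0,0,0,0,0,0],
  [0,0,0,0,0,0],
])

```text
time: 9.1
tool_pos: [0.6283, -0.0286, 0.0777]
tool_rot: [3.142, -0.0, -0.129]
contact_force: [-0.4, -0.0, -1.8]
opening: 0.0357
grip_force: 30.0
```

Request:
move_arm([
  [-0.1,0,0,0,0,0],
  [-0.3,0,0,0,0,0],
  [-0.5,0,0,0,0,0],
  [-0.7,0,0,0,0,0],
  [-1,0,0,0,0,0],
  [-1,0,-0.4,0,0,0],
])

```text
time: 9.85
tool_pos: [0.5237, -0.0147, 0.1152]
tool_rot: [-3.141, 0.011, -0.129]
contact_force: [1.7, -0.7, -2.5]
opening: 0.0358
grip_force: 30.0
```

Request:
move_arm([
  [-0.25,-0.38,0,0,0,0],
  [-0.5,-0.77,0,0,0,0],
])

```text
time: 10.1
tool_pos: [0.4886, 0.0677, 0.1183]
tool_rot: [-3.141, -0.001, -0.131]
contact_force: [0.4, 1.1, -2.6]
opening: 0.0357
grip_force: 30.0
```

Request:
move_arm([
  [-0.25,-0.38,0,0,0,0],
  [-0.5,-0.77,0,0,0,0],
])

```text
time: 10.35
tool_pos: [0.4485, 0.151, 0.1179]
tool_rot: [-3.142, -0.0, -0.13]
contact_force: [0.7, 0.4, -2.2]
opening: 0.0354
grip_force: 30.0
```

Request:
move_arm([
  [-0.25,-0.38,0,0,0,0],
  [-0.5,-0.77,0,0,0,0],
])

```text
time: 10.6
tool_pos: [0.4089, 0.2337, 0.1179]
tool_rot: [-3.141, -0.0, -0.129]
contact_force: [0.5, -0.2, -2.1]
opening: 0.0358
grip_force: 30.0
```

Request:
move_arm([
  [-0.25,-0.38,0,0,0,-0.007],
  [-0.5,-0.77,0,0,0,-0.014],
  [-0.5,-0.77,0,0,0,-0.014],
  [-0.5,-0.77,0,0,0,-0.014],
  [-0.5,-0.77,0,0,0,-0.014],
])

```text
time: 11.22
tool_pos: [0.3709, 0.3145, 0.1177]
tool_rot: [3.141, -0.0, -0.087]
contact_force: [-0.1, -0.2, -2.0]
opening: 0.036
grip_force: 30.0
```

Run:
```python
from m import *
from go import *
T=toolT();c=cam('wrist'); save(c,'w3.png',1.5); W=cloud(c); z=W[...,2]
r=(abs(z-.014)<.003)&(abs(W[...,0]-.386)<.16)&(abs(W[...,1]-.313)<.1); print(r.sum(),rect(W[r]))
go([.374,.314,.009],-.087); print(T[2])
```

```text
4863 (array([415.5, 310.8]), array([131.1, 195.4]), 85.31, [[313.0, 253.0], [507.0, 237.0], [518.0, 368.0], [323.0, 384.0]])
shift [0.03  0.003 1.087] turn [ 0.0001 -0.     -0.0001] shift in turned axes [0.03  0.003 1.087]
[ 4.01727336e-05  3.44915375e-04 -9.99999940e-01  1.17688412e-01]
```

View pics/w3.png

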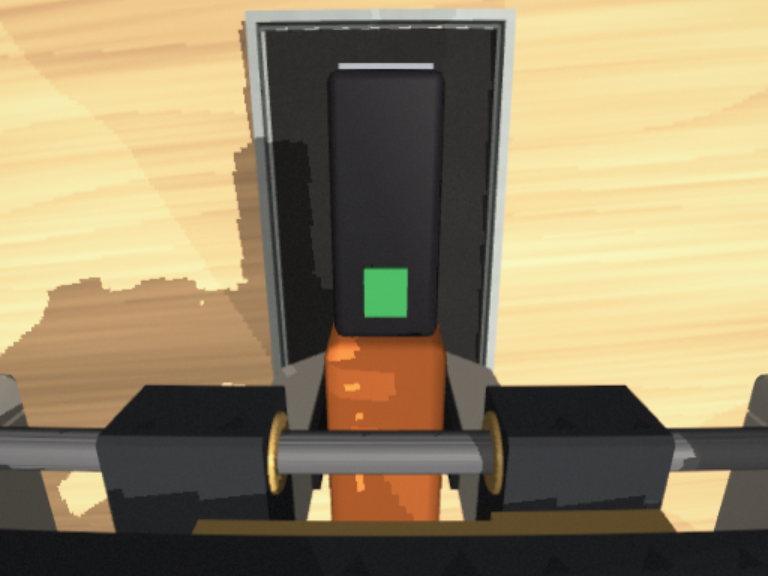

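The reader hangs inside the tray outline, with the rims at about x=262 and x=500 and the front rim at y=18. I lower it and open only part way, so the fingers stay clear of the rims.

Request:
move_arm([
  [0.03,0,0.3,0,0,0],
  [0.03,0,0.7,0,0,0],
  [0.03,0,0.9,0,0,0],
  [0.03,0,1,0,0,0],
  [0.03,0,1,0,0,0],
])

```text
time: 11.9
tool_pos: [0.3738, 0.3148, 0.0175]
tool_rot: [3.141, 0.0, -0.086]
contact_force: [-0.1, 0.2, -1.6]
opening: 0.0357
grip_force: 30.0
```

Request:
move_arm([
  [0,0,0.04,0,0,0],
  [0,0,0.07,0,0,0],
  [0,0,0.085,0,0,0],
  [0,0,0.09,0,0,0],
  [0,0,0.09,0,0,0],
])

```text
time: 12.52
tool_pos: [0.3735, 0.3153, 0.0087]
tool_rot: [3.142, -0.0, -0.085]
contact_force: [-0.1, -0.2, -2.9]
opening: 0.0361
grip_force: 30.0
```

Request:
move_arm([
  [0,0,0.01,0,0,0],
  [0,0,0.01,0,0,0],
  [0,0,0.01,0,0,0],
])

```text
time: 12.9
tool_pos: [0.3736, 0.3154, 0.0087]
tool_rot: [-3.141, -0.001, -0.085]
contact_force: [-2.9, -1.9, 9.7]
opening: 0.036
grip_force: 30.0
```

Request:
move_arm([
  [0,0,0,0,0,0],
  [0,0,0,0,0,0],
  [0,0,0,0,0,0],
  [0,0,0,0,0,0],
  [0,0,0,0,0,0],
  [0,0,0,0,0,0],
], fingers=0.2)

```text
time: 13.65
tool_pos: [0.3735, 0.3153, 0.0076]
tool_rot: [3.141, 0.0, -0.085]
contact_force: [0.5, 0.3, -0.4]
opening: 0.0553
grip_force: 0.0
```

Request:
move_arm([
  [0,0,-0.15,0,0,0],
  [0,0,-0.4,0,0,0],
  [0,0,-0.8,0,0,0],
  [0,0,-1,0,0,0],
])

```text
time: 14.15
tool_pos: [0.3743, 0.3158, 0.1107]
tool_rot: [-3.139, -0.003, -0.085]
contact_force: [0.2, 0.8, -0.3]
opening: 0.055
grip_force: 0.0
```

Request:
move_arm([
  [0,0,-0.5,0,0,0],
  [0,0,-1,0,0,0],
  [0,0,-1,0,0,0],
  [0,0,-1,0,0,0],
])

```text
time: 14.65
tool_pos: [0.3731, 0.315, 0.2078]
tool_rot: [3.141, 0.0, -0.085]
contact_force: [1.0, 0.2, -0.7]
opening: 0.0551
grip_force: 0.0
```

Run:
```python
from m import *
c=cam('wrist'); save(c,'w4.png',1.5); W=cloud(c); z=W[...,2]
o=(z>.028)&(z<.046)&(abs(W[...,0]-.39)<.13)&(abs(W[...,1]-.313)<.05); Q=W[o]; print(rect(Q)); 
h=Q[Q[:,0]<.4]; A=np.c_[h[:,:2],np.ones(len(h))]; print('z',np.median(h[:,2]),np.linalg.lstsq(A,h[:,2],rcond=None)[0], robot.observe()['time'],robot.observe()['contact_force'])
```

```text
(array([386.4, 312.6]), array([ 36.2, 178.2]), 84.65, [[296.0, 303.0], [473.0, 286.0], [477.0, 322.0], [299.0, 339.0]])
z 0.040586012139290195 [-0.00671922  0.00226528  0.04202488] 14.7 [-1.02366501  0.60731046  0.85117006]
```

View pics/w4.png

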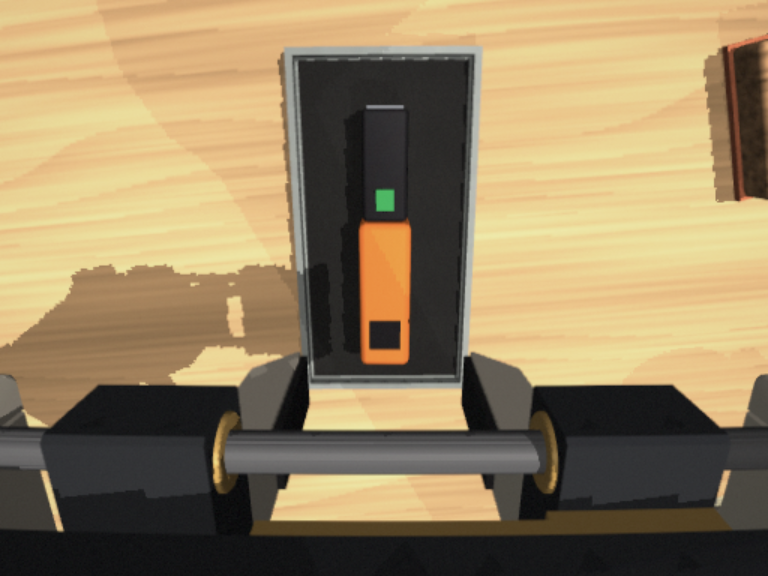

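The reader lies flat and released in the tray at about (385,235), with its top 40 mm above the bench as it should be.

```bash
python3 -c "
from cell import robot
print(robot.hand_in())"
```

```text
the job is handed in; nothing more can be done
None
```

I held the smallest orange reader at the yellow label (middle bay) for about 2.5 s, laid it flat in the tray, released it and handed the job in at about 15 s. The reader-to-label distance (about 30 mm) and centring come from measuring the rack and the blank's far end, since no camera could see the label, and the hand-in returned no verdict.

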